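# Change over the tray that stands out

### The job

Only one tray of the wooden tray bank should stand out at a time. Push the tray that was left standing out fully home, then hook a fingertip behind the front lip of the tray with the thread spool and draw it out along its rails to the stop. Pinch and lift nothing, keep the spool standing, and leave the third tray shut and the things around the bank alone.

Things in the scene. Friction and masses are not known exactly. Their poses are not given: they have to be found in the camera images.
- bank: fixed wooden bank, 288 mm wide (y), 180 deep (x), back rail 38 mm high. Origin: on the desk under the middle of its front edge; x points from the front (robot side) to the back. Three alike open-topped wooden trays lie side by side in it, centres 92 mm apart, in an order that varies; they slide out along its -x. Tray walls and rails are at most 28 mm above the desk
- wax_tray (a joint): how far the tray with the beeswax block is drawn out, in m: 0 is fully home, 0.08 is out at its stop; starts standing out by 35 to 75 mm. About 1.5 N of friction; stays where it is left. Tray 84 x 170 mm: front lip, then an empty finger well (60 mm long, 76 wide inside, floor 14 mm above the desk), a cross strip, and a compartment 92 mm long with one loose thing in it
- wax_lip: upright front lip of the tray with the beeswax block: 84 mm wide (y), 6 mm thick, top edge 44 mm above the desk, 16 mm above the side walls. Origin: middle of the top edge of its inner (back) face; the finger well reaches from x = 0 to +60 mm and 30 mm down. x points into the bank; the tray draws out along -x. The front board lies before it
- wax_front: front board of the tray with the beeswax block, 84 mm wide, 4 mm thick, 32 mm high, on the outer face of the lip. Origin: middle of its lower front edge, 10 mm above the desk; its outer face is x = 0 and x points into the bank
- spool_tray (a joint): how far the tray with the thread spool is drawn out, in m: 0 is fully home, 0.08 is out at its stop; starts at 0. About 1.5 N of friction; stays where it is left. Tray 84 x 170 mm: front lip, then an empty finger well (60 mm long, 76 wide inside, floor 14 mm above the desk), a cross strip, and a compartment 92 mm long with one loose thing in it
- spool_lip: upright front lip of the tray with the thread spool: 84 mm wide (y), 6 mm thick, top edge 44 mm above the desk, 16 mm above the side walls. Origin: middle of the top edge of its inner (back) face; the finger well reaches from x = 0 to +60 mm and 30 mm down. x points into the bank; the tray draws out along -x. The front board lies before it
- spool_front: front board of the tray with the thread spool, 84 mm wide, 4 mm thick, 32 mm high, on the outer face of the lip. Origin: middle of its lower front edge, 10 mm above the desk; its outer face is x = 0 and x points into the bank
- snap_tray (a joint): how far the tray with the tin of snaps is drawn out, in m: 0 is fully home, 0.08 is out at its stop; starts at 0. About 1.5 N of friction; stays where it is left. Tray 84 x 170 mm: front lip, then an empty finger well (60 mm long, 76 wide inside, floor 14 mm above the desk), a cross strip, and a compartment 92 mm long with one loose thing in it
- snap_lip: upright front lip of the tray with the tin of snaps: 84 mm wide (y), 6 mm thick, top edge 44 mm above the desk, 16 mm above the side walls. Origin: middle of the top edge of its inner (back) face; the finger well reaches from x = 0 to +60 mm and 30 mm down. x points into the bank; the tray draws out along -x. The front board lies before it
- snap_front: front board of the tray with the tin of snaps, 84 mm wide, 4 mm thick, 32 mm high, on the outer face of the lip. Origin: middle of its lower front edge, 10 mm above the desk; its outer face is x = 0 and x points into the bank
- thread_spool: upright spool of pale thread, flanges 44 mm across, 52 mm high, standing loose in its tray; origin under the middle of spool and loose thread end, z up
- wax_block: scored block of beeswax, 35 x 55 x 18 mm, loose in its tray; origin under its middle
- snap_tin: little oblong tin tray of snaps, 60 x 85 x 16 mm, loose in its tray; origin under its middle
- sanding_block: brown cork sanding block, 41 x 76 x 25 mm, loose on the desk beside the bank, to be left alone; origin under its middle
- bone_folder: flat pale bone folder, 20 x 152 x 8 mm, loose on the desk beside the bank, to be left alone; origin under its middle
- tin_wax: round lidded tin, 70 mm across, 36 mm high, loose on the desk beside the bank, to be left alone; origin under its middle
- punch_3: steel hole punch, 20 x 115 x 20 mm, loose on the desk beside the bank, to be left alone; origin under its middle
There are look-alikes about, which are no part of the job. What is shaped like the snap_tin but pink is not meant.

How it is judged:
By the outcome, as a careful person would: the job done as asked, in the order asked, and still so for the second after the job is handed in, with the robot touching nothing.
It also fails if it takes over 50 s, if anything falls off the work surface, if the arm or the gripper's body presses on something with over 40 N, if the wrist force passes 120 N, or if a joint passes its speed limit or range.

### The arm

A 6-joint arm with a two-finger parallel gripper is mounted at the origin on the work surface; the furniture and walls round the work are solid. World frame = base frame: x ahead of the robot, y to its left, z up, the work surface at z = 0. Lengths are in m, angles in rad, forces in N, time in s.
With the tool pointing down it reaches from about 0.35 to 0.95 m from the base axis. Payload 17.4 kg.
Tool frame: the origin (TCP) lies between the finger pads; the fingertips stand 14 mm ahead of it and the grasp point (between the pads) lies 5 mm behind it (bot.tips_ahead is the distance from the TCP to the fingertips, in m); z points along the fingers, y is the line along which they close (so a half turn about z gives the same grasp; the last joint's range is limited). The gripper opens to 93 mm and grips with 3 to 60 N. Pads are 15 mm wide; open, the fingers measure 128 mm over their backs; the gripper's body (75 mm by 188 mm) begins 65 mm behind the grasp point.
Start: joints at [-1.203, 0.116, 1.442, -0, 1.584, -0.038], TCP at [0.266, -0.62, 0.233] pointing down, gripper open.
Joint ranges: [-2.83, 2.83], [-0.83, 2.19], [0.07, 2.5], [-1.14, 4.28], [0.01, 3], [-2.97, 2.97]. Speed limits (rad/s): [1.89, 1.89, 2.22, 3.14, 3.14, 3.14].

### API

Orientations are given as a 3x3 rotation matrix whose columns are the frame's x, y, z axes.
In Python, from rig import bot gives the robot as it stands.
- The arm moves only by the tool drive_tool, never from a script. Its argument "series" is a list of rows, each a list of 7 numbers: the shift along the tool's x, y, z in m, then the turn, a rotation vector about the tool's x, y, z in rad, then the opening, from -1 (shut) to 1 (fully open), so that 0 is half open. In form: [[x, y, z, ax, ay, az, claw], ...]. A call has 1 to 8 rows; each row is the pose to reach, as a shift and turn from the pose commanded when the call began, along the tool's axes at that moment; what a row does not reach only later rows make up. A row lasts 1/12 s, in which the tool goes at most 41.7 mm and 7.16 degrees, less where a joint would pass 70% of its speed; a pose out of reach is approached as far as the arm can. A call with a gripper value outside its range is refused whole. The fingers move at their own pace and stop on an object; "squeeze" is the grip in N (left out, the last holds). Time passes only in rows, so rows that repeat a pose let the fingers close. It gives the time, the measured TCP pose, the force, the opening and the grip force at its end, in the units of the state.
- bot.sense(): the state, without advancing time (a new reading comes with each control period).
- bot.camera(name): name is "side" or "top"; returns the picture (400x640x3 uint8, red, green, blue); there is no depth.
- bot.get_calibration(name): a dict with "fovy" (degrees; the focal length in pixels is half the picture's height over the tangent of half this angle, whatever the lens; pixels are square), "cx", "cy" (the principal point, pixels), "T" (4x4, takes a point from camera to world coordinates). Camera axes: x right, y down, z forward; pixel columns grow to the right and rows downward; lengths in m; the calibration is good to about 2 mm. A picture is of the moment at which its call begins. get_calibration takes no time and is no camera call.
- bot.job_done(): hands the job in; it is judged then, once.
Trained networks look in the newest picture that a camera, given by its name, has taken for a name from the list of things; names that differ only in an ending like _2 or _b are one class to them, and where a whole thing is asked for, a point or a joint stands for the part that bears it (a point fixed in the world has none). Each returns a list of dicts, best first, with "confidence" (0 to 1); they miss things now and then, are a little off and sometimes report something else, mostly with a low value. They report only what shows in the picture. A call takes as long as a camera call. They do not tell look-alikes from the thing itself.
- bot.recognise(name, camera): "rect" ([left, top, width, height] in pixels, round what is visible of it).
- bot.regions_of(name, camera): "mask" (400x640 bool, what is visible of it) and "rect" ([left, top, width, height] in pixels, round what is visible of it).
The state is a dict: "time_s": time; "joints": joint angles; "joint_velocities": joint speeds; "effort": joint torques, N m; "tool_pos": TCP position; "eef_rot": TCP orientation; "force": force on the tool from outside, world axes, zero at the start; "wrist_torque": the same for the moment, N m; "opening": finger opening in m; "grasp_force": force on a finger pad.
Only numpy, scipy, OpenCV 4.12 (cv2) and the standard library are available. Lean on these libraries where they do the work, as an engineer would, in place of code of your own. Each camera call takes 0.05 s, during which the arm holds its last target. There are 200 camera calls.

## Working session

There is one attempt and no reset: what is moved stays moved. The work goes in short steps, Python scripts to look and compute and a tool call to move; the robot and the scene stay as the last step left them, time stands still between calls to the robot, and variables do not carry over. Pictures are saved under pics/ and viewed, at most 10 in all, crops included, and the job is handed in when it is done.

Besides the shell and the picture viewer there is one more tool, called after ">>>" as name(argument=value, ...) on one line, values as JSON. drive_tool: Moves the arm, as the interface text tells. Its arguments: {"type":"object","properties":{"series":{"type":"array"},"squeeze":{"type":"number"}},"required":["series"]}

```bash
mkdir -p pics; cat > h.py <<'E'
import numpy as np,cv2
from rig import bot
def K(c):
    k=bot.get_calibration(c); f=200/np.tan(np.radians(k["fovy"])/2); return f,k["cx"],k["cy"],np.array(k["T"])
def ray(c,u,v,z):
    f,cx,cy,T=K(c); d=T[:3,:3]@np.array([(u-cx)/f,(v-cy)/f,1]); o=T[:3,3]; return o+d*(z-o[2])/d[2]
def pix(c,p):
    f,cx,cy,T=K(c); q=T[:3,:3].T@(np.array(p)-T[:3,3]); return np.round([cx+f*q[0]/q[2],cy+f*q[1]/q[2]],1)
E
python3 - <<'E'
from h import *
for c in("top","side"):
    im=bot.camera(c); cv2.imwrite(f"pics/{c}0.png",im[:,:,::-1])
    print(c,K(c)[0],K(c)[3].round(3).tolist())
    for n in ["bank","wax_lip","spool_lip","snap_lip","wax_front","spool_front","snap_front","thread_spool","wax_block","snap_tin"]:
        print(n,[(np.round(r["rect"]).tolist(),round(r["confidence"],2)) for r in bot.recognise(n,c)[:3]])
print(bot.sense()["eef_rot"])
E
```

```text
top 387.35408029140524 [[0.022, -0.992, 0.124, 0.379], [-1.0, -0.024, -0.013, -0.077], [0.016, -0.123, -0.992, 0.948], [0.0, 0.0, 0.0, 1.0]]
bank [([284.0, 108.0, 124.0, 90.0], 0.68)]
wax_lip [([362.0, 214.0, 27.0, 3.0], 0.47), ([328.0, 122.0, 41.0, 72.0], 0.46)]
spool_lip [([287.0, 178.0, 28.0, 6.0], 0.64)]
snap_lip [([324.0, 184.0, 35.0, 9.0], 0.48)]
wax_front []
spool_front [([286.0, 183.0, 31.0, 4.0], 0.61), ([249.0, 207.0, 35.0, 20.0], 0.46)]
snap_front [([321.0, 184.0, 35.0, 8.0], 0.64)]
thread_spool [([302.0, 120.0, 20.0, 24.0], 0.76)]
wax_block [([370.0, 163.0, 24.0, 16.0], 0.69), ([283.0, 106.0, 126.0, 92.0], 0.65)]
snap_tin [([334.0, 122.0, 28.0, 39.0], 0.97), ([185.0, 254.0, 36.0, 42.0], 0.94)]
side 461.89603948575984 [[0.999, -0.001, -0.038, 0.541], [0.035, -0.379, 0.925, -1.147], [-0.015, -0.925, -0.379, 0.513], [0.0, 0.0, 0.0, 1.0]]
bank [([249.0, 268.0, 56.0, 8.0], 0.67), ([321.0, 211.0, 83.0, 62.0], 0.56), ([328.0, 200.0, 70.0, 28.0], 0.49)]
wax_lip [([300.0, 232.0, 7.0, 29.0], 0.59)]
spool_lip []
snap_lip [([324.0, 219.0, 9.0, 18.0], 0.63)]
wax_front [([319.0, 211.0, 85.0, 62.0], 0.73)]
spool_front []
snap_front [([319.0, 270.0, 70.0, 13.0], 0.18)]
thread_spool [([372.0, 202.0, 19.0, 19.0], 0.64)]
wax_block [([330.0, 202.0, 68.0, 26.0], 0.74), ([343.0, 240.0, 15.0, 16.0], 0.59)]
snap_tin [([356.0, 225.0, 36.0, 16.0], 0.85), ([248.0, 187.0, 28.0, 11.0], 0.68), ([298.0, 199.0, 16.0, 17.0], 0.65)]
[[ 9.18792864e-01  3.94740006e-01 -3.83572291e-05]
 [ 3.94740007e-01 -9.18792863e-01  4.80606989e-05]
 [-1.62708678e-05 -5.92989601e-05 -9.99999998e-01]]
```

View pics/top0.png

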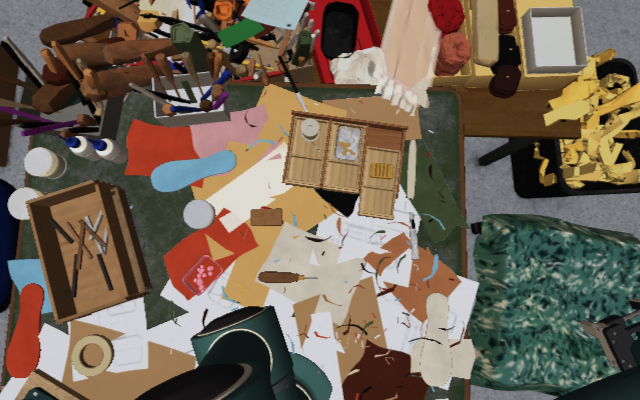

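View pics/side0.png

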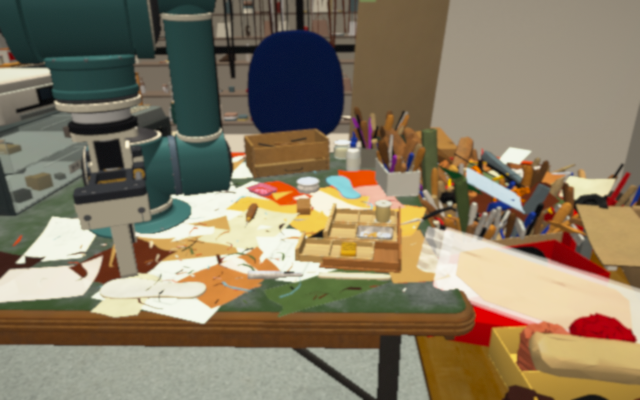

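The top picture shows the bank at (284–408, 110–218), the spool tray at left (spool 310,130), the snap tray in the middle (tin 348,142) and the wax tray at right, standing out (wax 382,171, front near 376,216). The pink look-alike is at (203,275). I'll enlarge the bank next.

```bash
python3 - <<'E'
from h import *
im=cv2.imread("pics/top0.png")[102:222,272:432]
im=cv2.resize(im,(800,600),interpolation=cv2.INTER_CUBIC)
cv2.imwrite("pics/crop0.png",im)
for p in [(0.6,-.08,.04),(.6,.0,.04),(.5,-.08,.04)]: print(pix("top",p))
E
```

```text
[318.3 154. ]
[284.9 153.2]
[317.4 195.4]
```

View pics/crop0.png

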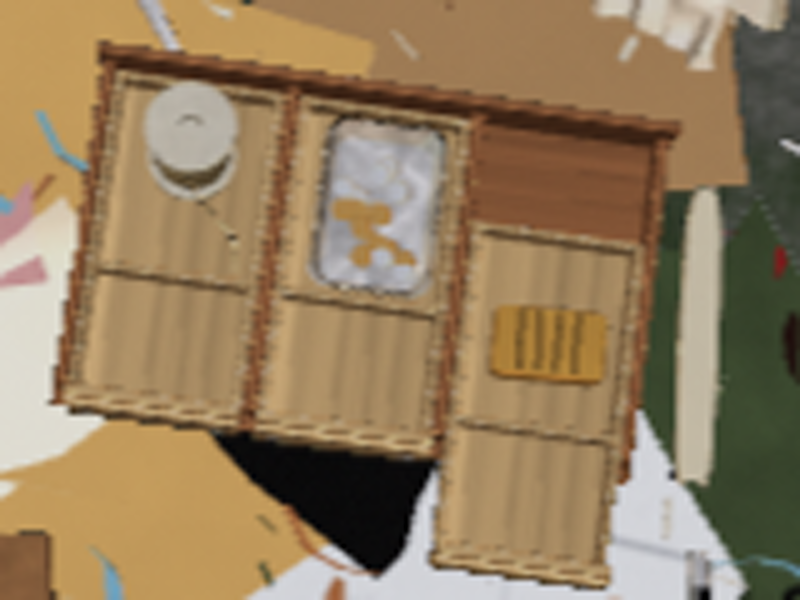

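```bash
cat >> h.py <<'E'
from scipy.optimize import least_squares
obs=[((103,45),(.18,.144,.038)),((678,128),(.18,-.144,.038)),((55,403),(0,.144,.028)),((625,482),(0,-.144,.028))]
uv=lambda c:(272+(c[0]+.5)/5-.5,102+(c[1]+.5)/5-.5)
def w(s,p): c,n=np.cos(s[2]),np.sin(s[2]); return np.array([s[0]+c*p[0]-n*p[1],s[1]+n*p[0]+c*p[1],p[2]])
def inv(s,P): c,n=np.cos(s[2]),np.sin(s[2]); d=P[:2]-s[:2]; return np.array([c*d[0]+n*d[1],-n*d[0]+c*d[1]])
E
python3 - <<'E'
from h import *
f=lambda s:np.concatenate([pix("top",w(s,p))-uv(c) for c,p in obs])
r=least_squares(f,[.55,-.13,-.15],diff_step=1e-2); s=r.x
print(s,np.degrees(s[2]),r.fun.round(1))
for n,c,z in [("wax lip out L",(436,564),.044),("wax lip R",(608,584),.044),("wax well back strip L",(458,420),.028),("strip R",(612,438),.028),
 ("spool lip L",(66,402),.044),("spool lip R",(242,428),.044),("spool strip L",(100,268),.028),("strip R",(250,288),.028),("lip in L",(82,388),.044),("lip in R",(245,408),.044),("spool top",(190,120),.066)]:
    P=ray("top",*uv(c),z); print(n,P.round(3),inv(s,P).round(3))
j=bot.sense();print(j["tool_pos"],j["time_s"])
E
```

```text
[ 0.51340971 -0.1330272  -0.11913134] -6.82572325836024 [-1.  -1.   1.2 -0.9 -2.4  0.3  2.4  1.5]
wax lip out L [ 0.457 -0.178  0.044] [-0.051 -0.051]
wax lip R [ 0.449 -0.259  0.044] [-0.049 -0.133]
wax well back strip L [ 0.528 -0.19   0.028] [ 0.021 -0.055]
strip R [ 0.521 -0.264  0.028] [ 0.023 -0.129]
spool lip L [ 0.529 -0.002  0.044] [0.    0.132]
spool lip R [ 0.519 -0.086  0.044] [0.    0.048]
spool strip L [ 0.598 -0.015  0.028] [0.07  0.127]
strip R [ 0.59  -0.088  0.028] [0.071 0.054]
lip in L [ 0.536 -0.01   0.044] [0.008 0.125]
lip in R [ 0.529 -0.087  0.044] [0.01  0.048]
spool top [ 0.661 -0.058  0.066] [0.138 0.092]
[ 0.2664308  -0.62017831  0.23262712] 1.1
```

>>> drive_tool(series=[[0.295, -0.315, 0.08, 0, 0, 0.524, -1], [0.295, -0.315, 0.08, 0, 0, 0.524, -1], [0.295, -0.315, 0.08, 0, 0, 0.524, -1], [0.295, -0.315, 0.08, 0, 0, 0.524, -1], [0.295, -0.315, 0.08, 0, 0, 0.524, -1], [0.295, -0.315, 0.08, 0, 0, 0.524, -1], [0.295, -0.315, 0.08, 0, 0, 0.524, -1], [0.295, -0.315, 0.08, 0, 0, 0.524, -1]], squeeze=5)

```text
time_s: 1.77
tool_pos: [0.378, -0.3102, 0.1717]
eef_rot: [[0.993, -0.118, 0.0], [-0.118, -0.993, -0.0], [0.001, 0.0, -1.0]]
force: [0.9, -0.6, -0.3]
opening: 0.0438
grasp_force: 0.0
```

>>> drive_tool(series=[[0.023, -0.095, 0.02, 0, 0, 0, -1], [0.023, -0.095, 0.02, 0, 0, 0, -1], [0.023, -0.095, 0.02, 0, 0, 0, -1], [0.023, -0.095, 0.02, 0, 0, 0, -1], [0.023, -0.095, 0.02, 0, 0, 0, -1]])

```text
time_s: 2.18
tool_pos: [0.4121, -0.2197, 0.152]
eef_rot: [[0.993, -0.116, 0.0], [-0.116, -0.993, -0.0], [0.0, 0.0, -1.0]]
force: [-0.1, 0.2, 0.6]
opening: 0.0113
grasp_force: 0.0
```

```bash
python3 - <<'E'
from h import *
j=bot.sense();p=np.array(j["tool_pos"]);s=[.5134,-.133,-.1191];print(p,j["opening"],inv(s,p))
a=bot.camera("top")[95:235,270:440];b=bot.camera("side")[160:300,230:430]
a=cv2.resize(a,None,fx=4,fy=4,interpolation=2);b=cv2.resize(b,None,fx=4,fy=4,interpolation=2)
cv2.imwrite("pics/a1.png",a[:,:,::-1]);cv2.imwrite("pics/b1.png",b[:,:,::-1])
tip=p-[0,0,.014];print("tip px",pix("top",tip),pix("side",tip))
# predicted corners in side
for q in [(-.05,-.05,.044),(-.05,-.134,.044),(-.05,-.092,.01),(0,.134,.044),(.18,-.144,.038),(.18,.144,.038)]: print(q,pix("side",w(s,q)))
E
```

```text
[ 0.41213495 -0.21974689  0.15204246] 0.011280228704052084 [-0.09024054 -0.09816455]
tip px [383.6 232.5] [277.6 200.4]
(-0.05, -0.05, 0.044) [301.2 230.8]
(-0.05, -0.134, 0.044) [293.9 247.6]
(-0.05, -0.092, 0.01) [298.2 252.2]
(0, 0.134, 0.044) [332.5 202.2]
(0.18, -0.144, 0.038) [401.4 258.8]
(0.18, 0.144, 0.038) [400.4 205.8]
```

View pics/b1.png

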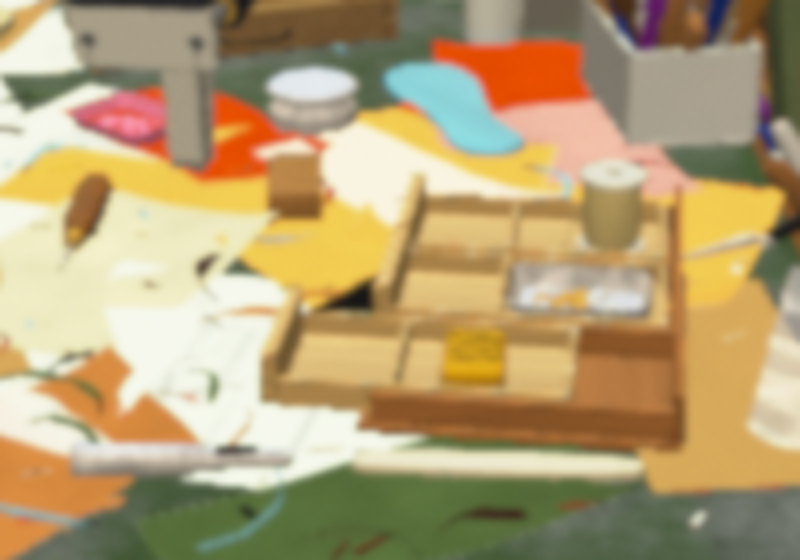

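View pics/a1.png

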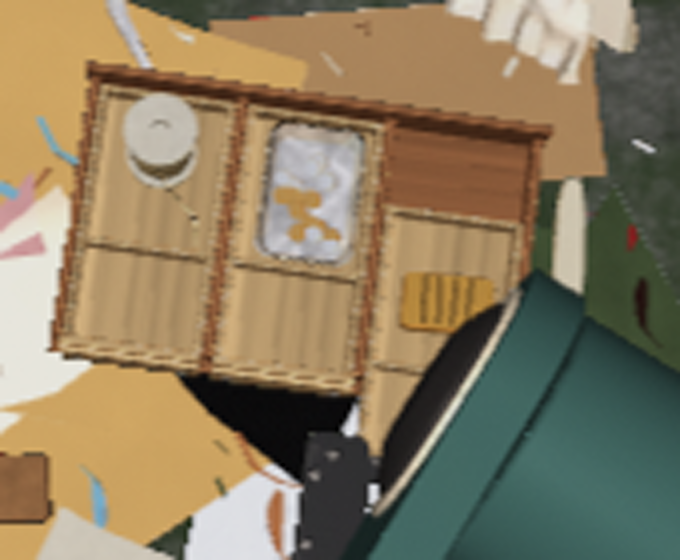

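The side crop puts the fingertip where the calibration predicts, (277,201). The lips agree with the fit to within a few mm, and nothing stands in front of the wax tray. Next I descend in front of it.

>>> drive_tool(series=[[0.0, -0.005, 0.04, 0, 0, 0, -1], [0.0, -0.005, 0.08, 0, 0, 0, -1], [0, -0.005, 0.112, 0, 0, 0, -1], [0, -0.005, 0.112, 0, 0, 0, -1], [0, -0.005, 0.112, 0, 0, 0, -1]])

```text
time_s: 2.7
tool_pos: [0.4117, -0.216, 0.0397]
eef_rot: [[0.993, -0.119, -0.002], [-0.119, -0.993, 0.001], [-0.002, -0.001, -1.0]]
force: [0.8, 0.4, 0.8]
opening: 0.0001
grasp_force: 0.0
```

>>> drive_tool(series=[[0.015, 0, 0, 0, 0, 0, -1], [0.03, 0, 0, 0, 0, 0, -1], [0.04, 0, 0, 0, 0, 0, -1], [0.05, 0, 0, 0, 0, 0, -1], [0.06, 0, 0, 0, 0, 0, -1], [0.065, 0, 0, 0, 0, 0, -1], [0.07, 0, 0, 0, 0, 0, -1], [0.07, 0, 0, 0, 0, 0, -1]])

```text
time_s: 3.37
tool_pos: [0.4827, -0.2237, 0.04]
eef_rot: [[0.993, -0.118, 0.0], [-0.118, -0.993, 0.0], [0.0, -0.0, -1.0]]
force: [-0.1, -0.3, 0.5]
opening: 0.0006
grasp_force: 0.0
```

>>> drive_tool(series=[[0.003, 0, 0, 0, 0, 0, -1], [0.006, 0, 0, 0, 0, 0, -1], [0.006, 0, 0, 0, 0, 0, -1]])

```text
time_s: 3.62
tool_pos: [0.4882, -0.2243, 0.0399]
eef_rot: [[0.993, -0.118, 0.0], [-0.118, -0.993, 0.0], [0.0, -0.0, -1.0]]
force: [-0.0, -0.5, -0.2]
opening: 0.0004
grasp_force: 0.0
```

>>> drive_tool(series=[[0.002, 0, 0, 0, 0, 0, -1], [0.003, 0, 0, 0, 0, 0, -1]])

```text
time_s: 3.78
tool_pos: [0.4909, -0.2246, 0.0398]
eef_rot: [[0.993, -0.118, -0.0], [-0.118, -0.993, 0.0], [-0.0, -0.0, -1.0]]
force: [-1.0, 1.0, 1.0]
opening: 0.0006
grasp_force: 0.8
```

>>> drive_tool(series=[[0.001, 0, 0, 0, 0, 0, -1], [0.002, 0, 0, 0, 0, 0, -1]])

```text
time_s: 3.95
tool_pos: [0.4921, -0.2248, 0.0398]
eef_rot: [[0.993, -0.118, -0.003], [-0.118, -0.993, 0.001], [-0.003, -0.0, -1.0]]
force: [-17.5, 3.6, 10.4]
opening: 0.0001
grasp_force: 9.5
```

>>> drive_tool(series=[[0.001, 0, 0, 0, 0, 0, -1], [0.002, 0, 0, 0, 0, 0, -1]])

```text
time_s: 4.12
tool_pos: [0.4923, -0.2248, 0.0398]
eef_rot: [[0.993, -0.118, -0.007], [-0.118, -0.993, 0.001], [-0.007, -0.001, -1.0]]
force: [-38.9, 6.0, 24.3]
opening: 0.0005
grasp_force: 19.8
```

>>> drive_tool(series=[[0.001, 0, 0, 0, 0, 0, -1], [0.002, 0, 0, 0, 0, 0, -1]])

```text
time_s: 4.28
tool_pos: [0.4925, -0.2248, 0.0397]
eef_rot: [[0.993, -0.118, -0.012], [-0.118, -0.993, 0.002], [-0.012, -0.001, -1.0]]
force: [-58.1, 9.9, 37.4]
opening: 0.0005
grasp_force: 29.9
```

Firm stop: the wax tray is home, and this fixes the front face at bank x≈0. I back off, rise, and then move over the spool tray's finger well.

>>> drive_tool(series=[[-0.01, 0, 0, 0, 0, 0, -1], [-0.036, 0, 0, 0, 0, 0, -1], [-0.036, 0, -0.04, 0, 0, 0, -1], [-0.036, 0, -0.08, 0, 0, 0, -1], [-0.036, 0, -0.1, 0, 0, 0, -1], [-0.036, 0, -0.1, 0, 0, 0, -1]])

```text
time_s: 4.78
tool_pos: [0.4628, -0.2221, 0.1454]
eef_rot: [[0.993, -0.118, 0.007], [-0.118, -0.993, -0.004], [0.007, 0.003, -1.0]]
force: [0.8, -0.9, 0.0]
opening: 0.0007
grasp_force: 0.0
```

>>> drive_tool(series=[[0.04, -0.04, 0, 0, 0, 0, -1], [0.078, -0.186, 0, 0, 0, 0, -1], [0.078, -0.186, 0, 0, 0, 0, -1], [0.078, -0.186, 0, 0, 0, 0, -1], [0.078, -0.186, 0, 0, 0, 0, -1], [0.078, -0.186, 0, 0, 0, 0, -1], [0.078, -0.186, 0, 0, 0, 0, -1]])

```text
time_s: 5.37
tool_pos: [0.5608, -0.044, 0.139]
eef_rot: [[0.993, -0.115, -0.001], [-0.115, -0.993, 0.0], [-0.001, -0.0, -1.0]]
force: [-0.2, -0.7, 0.1]
opening: 0.0005
grasp_force: 0.0
```

```bash
python3 - <<'E'
from h import *
j=bot.sense();p=np.array(j["tool_pos"]);s=[.5134,-.133,-.1191];print(p,j["force"],inv(s,p))
a=bot.camera("top")[95:215,260:420];b=bot.camera("side")[170:290,260:420]
a=cv2.resize(a,None,fx=3.5,fy=3.5,interpolation=2)[:,:,::-1];b=cv2.resize(b,None,fx=5,fy=5,interpolation=2)[:,:,::-1]
cv2.imwrite("pics/a2.png",a);cv2.imwrite("pics/b2.png",b)
print("tip",pix("side",p-[0,0,.014]),"well floor below",pix("side",[*p[:2],.014]),pix("side",[*p[:2],.028]))
E
```

```text
[ 0.56082391 -0.04397491  0.13901642] [-0.18929543 -0.70032509  0.14654018] [0.03651012 0.09402928]
tip [344.7 179. ] well floor below [344.4 219.1] [344.5 214.2]
```

View pics/b2.png

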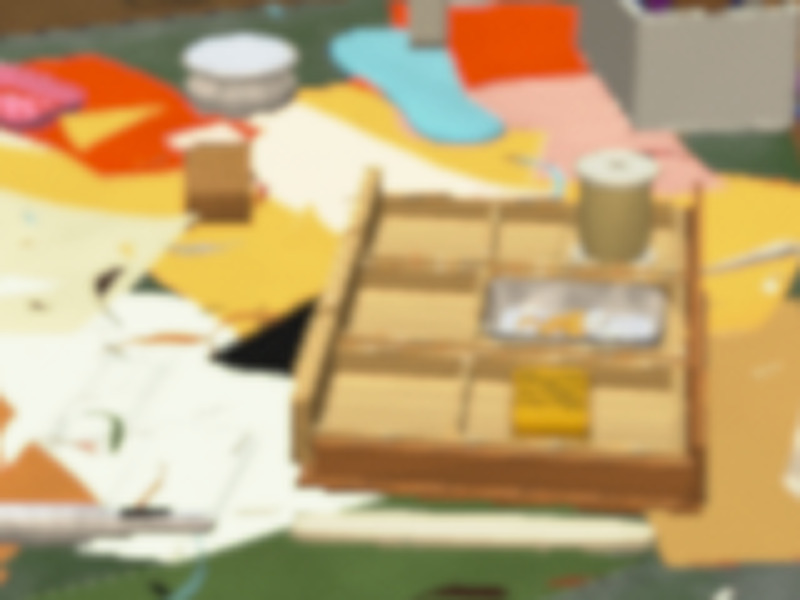

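View pics/a2.png

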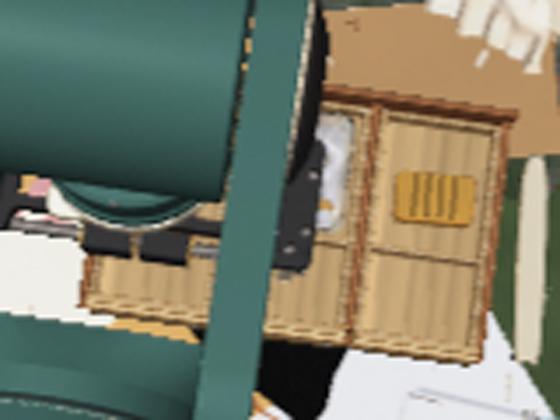

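The side view shows all three lips flush, the spool standing at (615,210) in the crop, and the fingertip over the spool tray's well. I descend into the well.

>>> drive_tool(series=[[0, 0, 0.04, 0, 0, 0, -1], [0, 0, 0.075, 0, 0, 0, -1], [0, 0, 0.09, 0, 0, 0, -1], [0, 0, 0.1, 0, 0, 0, -1], [0, 0, 0.103, 0, 0, 0, -1], [0, 0, 0.103, 0, 0, 0, -1]])

```text
time_s: 5.97
tool_pos: [0.5605, -0.0465, 0.037]
eef_rot: [[0.993, -0.119, -0.0], [-0.119, -0.993, -0.0], [-0.0, 0.0, -1.0]]
force: [1.1, -0.4, -0.7]
opening: 0.0004
grasp_force: 0.0
```

>>> drive_tool(series=[[-0.005, 0, 0, 0, 0, 0, -1], [-0.01, 0, 0, 0, 0, 0, -1], [-0.015, 0, 0, 0, 0, 0, -1], [-0.018, 0, 0, 0, 0, 0, -1], [-0.021, 0, 0, 0, 0, 0, -1]])

```text
time_s: 6.38
tool_pos: [0.5396, -0.0431, 0.0376]
eef_rot: [[0.993, -0.118, 0.001], [-0.118, -0.993, -0.0], [0.001, 0.0, -1.0]]
force: [2.3, -0.3, 1.0]
opening: 0.0004
grasp_force: 0.9
```

>>> drive_tool(series=[[-0.001, 0, 0, 0, 0, 0, -1], [-0.003, 0, 0, 0, 0, 0, -1], [-0.006, 0, 0, 0, 0, 0, -1], [-0.009, 0, 0, 0, 0, 0, -1], [-0.012, 0, 0, 0, 0, 0, -1], [-0.015, 0, 0, 0, 0, 0, -1], [-0.018, 0, 0, 0, 0, 0, -1], [-0.021, 0, 0, 0, 0, 0, -1]])

```text
time_s: 7.05
tool_pos: [0.5185, -0.0406, 0.0369]
eef_rot: [[0.993, -0.118, -0.0], [-0.118, -0.993, 0.0], [-0.0, -0.0, -1.0]]
force: [1.7, 0.8, 0.8]
opening: 0.0004
grasp_force: 0.9
```

>>> drive_tool(series=[[-0.003, 0, 0, 0, 0, 0, -1], [-0.006, 0, 0, 0, 0, 0, -1], [-0.009, 0, 0, 0, 0, 0, -1], [-0.012, 0, 0, 0, 0, 0, -1], [-0.015, 0, 0, 0, 0, 0, -1], [-0.018, 0, 0, 0, 0, 0, -1], [-0.021, 0, 0, 0, 0, 0, -1], [-0.024, 0, 0, 0, 0, 0, -1]])

```text
time_s: 7.72
tool_pos: [0.4947, -0.0379, 0.0369]
eef_rot: [[0.993, -0.118, -0.0], [-0.118, -0.993, -0.0], [-0.0, 0.0, -1.0]]
force: [1.4, -0.3, 0.7]
opening: 0.0005
grasp_force: 0.9
```

>>> drive_tool(series=[[-0.003, 0, 0, 0, 0, 0, -1], [-0.006, 0, 0, 0, 0, 0, -1], [-0.009, 0, 0, 0, 0, 0, -1], [-0.012, 0, 0, 0, 0, 0, -1], [-0.015, 0, 0, 0, 0, 0, -1], [-0.018, 0, 0, 0, 0, 0, -1], [-0.021, 0, 0, 0, 0, 0, -1], [-0.023, 0, 0, 0, 0, 0, -1]])

```text
time_s: 8.38
tool_pos: [0.4718, -0.0351, 0.0369]
eef_rot: [[0.993, -0.118, -0.0], [-0.118, -0.993, -0.0], [-0.0, 0.0, -1.0]]
force: [1.2, -1.2, -1.1]
opening: 0.0005
grasp_force: 0.9
```

>>> drive_tool(series=[[-0.002, 0, 0, 0, 0, 0, -1], [-0.004, 0, 0, 0, 0, 0, -1], [-0.006, 0, 0, 0, 0, 0, -1], [-0.008, 0, 0, 0, 0, 0, -1], [-0.009, 0, 0, 0, 0, 0, -1], [-0.01, 0, 0, 0, 0, 0, -1]])

```text
time_s: 8.88
tool_pos: [0.4622, -0.034, 0.0369]
eef_rot: [[0.993, -0.118, 0.0], [-0.118, -0.993, -0.0], [0.0, -0.0, -1.0]]
force: [10.9, -2.2, -4.0]
opening: 0.0003
grasp_force: 5.6
```

>>> drive_tool(series=[[-0.001, 0, 0, 0, 0, 0, -1], [-0.002, 0, 0, 0, 0, 0, -1]])

```text
time_s: 9.05
tool_pos: [0.462, -0.0339, 0.037]
eef_rot: [[0.993, -0.118, 0.005], [-0.118, -0.993, -0.001], [0.005, -0.0, -1.0]]
force: [30.8, -5.2, -19.8]
opening: 0.0001
grasp_force: 15.3
```

>>> drive_tool(series=[[-0.001, 0, 0, 0, 0, 0, -1], [-0.002, 0, 0, 0, 0, 0, -1]])

```text
time_s: 9.22
tool_pos: [0.4618, -0.0339, 0.0372]
eef_rot: [[0.993, -0.118, 0.01], [-0.118, -0.993, -0.001], [0.01, -0.0, -1.0]]
force: [51.6, -6.6, -35.1]
opening: 0.0009
grasp_force: 25.7
```

Stop reached. I ease back off the lip to mid-well, rise, and withdraw.

>>> drive_tool(series=[[0.01, 0, 0, 0, 0, 0, -1], [0.022, 0, 0, 0, 0, 0, -1], [0.022, 0, 0, 0, 0, 0, -1], [0.022, 0, -0.03, 0, 0, 0, -1], [0.022, 0, -0.07, 0, 0, 0, -1], [0.022, 0, -0.11, 0, 0, 0, -1], [0.022, 0, -0.13, 0, 0, 0, -1], [0.022, 0, -0.13, 0, 0, 0, -1]])

```text
time_s: 9.88
tool_pos: [0.4812, -0.0361, 0.172]
eef_rot: [[0.993, -0.118, 0.006], [-0.118, -0.993, -0.001], [0.006, -0.0, -1.0]]
force: [0.3, 1.0, -0.0]
opening: 0.0006
grasp_force: 0.0
```

>>> drive_tool(series=[[-0.03, 0.3, -0.05, 0, 0, 0, -1], [-0.03, 0.3, -0.05, 0, 0, 0, -1], [-0.03, 0.3, -0.05, 0, 0, 0, -1], [-0.03, 0.3, -0.05, 0, 0, 0, -1], [-0.03, 0.3, -0.05, 0, 0, 0, -1], [-0.03, 0.3, -0.05, 0, 0, 0, -1], [-0.03, 0.3, -0.05, 0, 0, 0, -1], [-0.03, 0.3, -0.05, 0, 0, 0, -1]])

```text
time_s: 10.55
tool_pos: [0.4131, -0.3341, 0.2168]
eef_rot: [[0.993, -0.121, -0.001], [-0.121, -0.993, -0.0], [-0.001, 0.0, -1.0]]
force: [-0.5, 0.7, 0.8]
opening: 0.0003
grasp_force: 0.0
```

```bash
python3 - <<'E'
from h import *
j=bot.sense();print(j["tool_pos"],j["force"],j["time_s"])
a=bot.camera("top")[95:245,255:440];b=bot.camera("side")[170:290,240:420]
a=cv2.resize(a,(493,400),interpolation=2);b=cv2.resize(b,(600,400),interpolation=2)
cv2.imwrite("pics/a3.png",a[:,:,::-1]);cv2.imwrite("pics/b3.png",b[:,:,::-1])
E
```

```text
[ 0.4131246  -0.33413416  0.21676758] [-0.45698663  0.70188475  0.7640703 ] 10.55
```

View pics/a3.png

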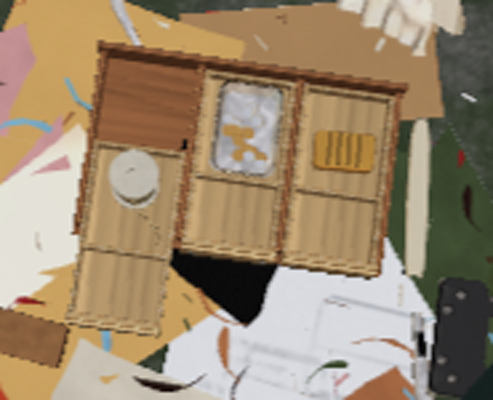

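View pics/b3.png

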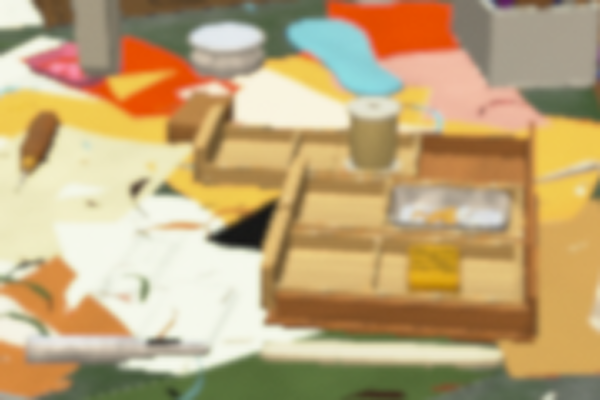

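The spool tray is at its stop with the spool standing, and the wax and snap trays are shut. But the sanding block at top-crop (35,335) looks shifted by the tray's corner, so I compare its outline before and after.

```bash
python3 - <<'E'
from h import *
s=[.5134,-.133,-.1191]
im1=bot.camera("top"); cv2.imwrite("pics/top4.png",im1[:,:,::-1])
im0=cv2.imread("pics/top0.png"); im1=im1[:,:,::-1]
for nm,im in(("before",im0),("after",im1)):
    hsv=cv2.cvtColor(im,cv2.COLOR_BGR2HSV)[203:240,243:290]
    print(nm)
c=np.hstack([cv2.resize(i[195:245,240:300],(390,325),interpolation=2) for i in(im0,im1)]);cv2.imwrite("pics/c4.png",c)
r=bot.regions_of("sanding_block","top")
for q in r[:2]:
    m=q["mask"].astype(np.uint8); (x,y),wh,a=cv2.minAreaRect(np.argwhere(m)[:,::-1].astype(np.float32)); print(q["confidence"],q["rect"],x,y,wh,a,ray("top",x,y,.025),inv(s,ray("top",x,y,.025)))
E
```

```text
before
after
0.81 [247.3, 208.1, 32.6, 24.5] 263.1307373046875 220.63487243652344 (32.40107727050781, 16.876903533935547) 14.931418418884277 [0.43833693 0.04745837 0.025     ] [-0.09597313  0.1702611 ]
```

View pics/c4.png

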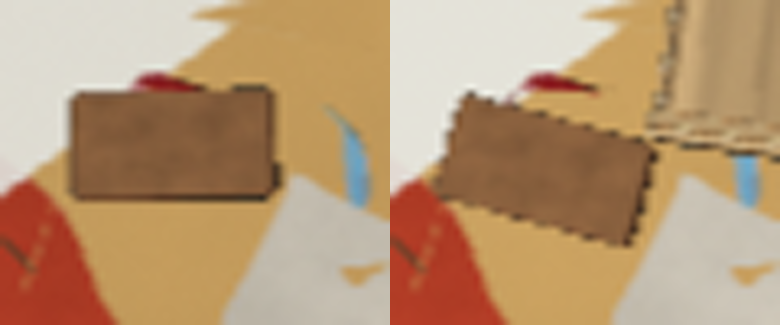

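```bash
python3 -c "
from rig import bot
print(bot.job_done())"
```

```text
the job is handed in; nothing more can be done
None
```

The wax tray is fully home and the spool tray is drawn out to its stop with the spool standing; the snap tray stayed shut. However, the sanding block did not stay put: as the spool tray slid out, its front corner pushed the block about 10 mm and turned it about 13°. I missed before pulling that it stood in the tray's path, and I did not push it back because it was to be left alone.

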